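# Load the label-roll holder and set its guide and brake

### The job

Get the label-roll holder on the packing bench ready: first slide its guide all the way out, away from the spindle, then lower the tall label roll over the spindle until it lies flat on the plate (do not let it drop) and let go of it. Next slide the guide back in until it rests against the roll, and last slide the brake cap along its track until the line on the cap is level with the small metal pointer beside the track. Leave the pointer, the low tape roll, the calculator and the carton where they are.

Things in the scene. Friction and masses are not known exactly. Their poses are not given: they have to be found in the camera images.
- holder: Label-roll holder, fixed: white-painted plate 140 mm (its x) by 330 mm (its y, -155 to +175 mm), 12 mm thick. Origin: on the bench surface, on the axis of an upright steel spindle, 22 mm in diameter, its top 72 mm above the bench (last 6 mm tapered to 14 mm). The guide's track runs along its +y from the spindle, the brake's track along its x at y = -105 mm. Turned up to 0.4 rad about z.
- spindle_foot (a point): Point on the spindle axis on the plate's upper face (12 mm above the bench); axes as the holder's.
- spindle_top (a point): Centre of the spindle's top, 72 mm above the bench.
- guide (a joint): Travel of the guide along the holder's y, in m: 0 with its face 16 mm from the spindle axis, 0.090 fully out (face 106 mm from the axis, a hard stop). It starts near 0, where the roll would not fit. It slides with about 2 N of friction and stays where it is left.
- guide_face (a point): Centre of the guide's flat steel face (50 mm wide, 30 mm high, 4 mm thick) that looks to the spindle (the holder's -y), 27.5 mm above the bench. Axes as the holder's.
- guide_grip (a point): Centre of the top of the guide's black upright grip, 65.5 mm above the bench and 30 mm behind the face (farther out): a block 16 mm (holder's x) by 24 mm (holder's y), standing 41 mm above a low carriage whose top is 24.5 mm above the bench. It can be pinched from above across its 16 mm.
- brake (a joint): Travel of the brake cap along the holder's x, in m, 0 to 0.090 (at 0 it stands at holder x = -45 mm). It starts near 0. It slides with about 2 N of friction and stays where it is left.
- brake_top (a point): Centre of the top of the black brake cap, 52.5 mm above the bench: a block 16 mm (holder's x) by 28 mm (holder's y) by 40 mm high, just above the plate, with a thin pale line across the middle of its top and down its side. Axes as the holder's.
- pointer (a joint): Place of the pointer along the holder's x, in m, on the same scale as brake: the brake is level with it when both values agree. It is stiff (about 10 N) and is not to be moved.
- pointer_tip (a point): Tip of the small dark steel pointer (12 mm wide, 6 mm high) on the plate beside the brake track, at holder y = -127 mm; it points to the brake cap (the holder's +y). Axes as the holder's.
- label_roll: The tall label roll, loose, standing on the bench with its bore upright: white paper on a cardboard core, 60 mm in outer diameter, bore 26 mm, 45 mm high, about 0.11 kg. Origin: centre of its underside, z up along the bore.
- tape_roll: A bystander: low, wide roll of clear packing tape, 80 mm in diameter, bore 53 mm, 24 mm high, loose. Origin: centre of its underside. It and the label roll may have changed places.
- calculator: A bystander: black desk calculator, 150 by 100 by 18 mm, loose. Origin: centre of its underside.
- carton: A bystander: closed cardboard carton, 100 by 120 by 80 mm, loose. Origin: centre of its underside.

How it is judged:
By the outcome, as a careful person would: the job done as asked, in the order asked, and still so for the second after the job is handed in, with the robot touching nothing.
It also fails if it takes over 69 s, if anything falls off the work surface, if the arm or the gripper's body presses on something with over 40 N, if the wrist force passes 120 N, or if a joint passes its speed limit or range.

### The arm

A 7-joint arm with a two-finger parallel gripper is mounted at the origin on the work surface. World frame = base frame: x ahead of the robot, y to its left, z up, the work surface at z = 0. Lengths are in m, angles in rad, forces in N, time in s.
With the tool pointing down it reaches from about 0.4 to 0.85 m from the base axis. Payload 4.5 kg.
Tool frame: the origin (TCP) lies midway between the tips of the shut fingers; the grasp point (between the pads) lies 19 mm behind it; z points along the fingers, y is the line along which they close (so a half turn about z gives the same grasp; the last joint's range is limited). The gripper opens to 88 mm and grips with 3 to 60 N. Pads are 18 mm wide; open, the fingers measure 123 mm over their backs; the gripper's body (75 mm by 187 mm) begins 45 mm behind the grasp point.
Start: joints at [1.267, 0.689, -0.195, 1.565, 0.157, 0.902, -0.215], TCP at [0.207, -0.59, 0.239] pointing down, gripper open.
Joint ranges: [-3.01, 3.01], [-0.46, 2.08], [-1.47, 1.51], [0.13, 2.56], [-1, 4.14], [0.04, 2.09], [-2.66, 2.66]. Speed limits (rad/s): [2.57, 2.57, 3.14, 3.14, 3.14, 3.14, 3.14].

### API

Orientations are given as a unit quaternion [x, y, z, w].
In Python, from plant import sensors, eyes, finish_job gives the robot as it stands.
- The arm moves only by the tool send_rows, never from a script. Its argument "rows" is text: rows parted by semicolons, each of 4 numbers parted by spaces: the shift along the tool's x, y, z normalised to -1 to 1, where 1 is 30 cm, then the turn about the tool's z normalised to -1 to 1, where 1 is 2 pi rad. A call has 1 to 10 rows; each row is the pose to reach, as a shift and turn from the pose commanded when the call began, along the tool's axes at that moment, turning the shorter way round; what a row does not reach only later rows make up. A row lasts 1/12 s, in which the tool goes at most 41.7 mm and 7.16 degrees, less where a joint would pass 70% of its speed; a pose out of reach is approached as far as the arm can. A call with a number of a shift or a turn outside -1 to 1 is refused whole. A call with a gripper value outside its range is refused whole. "jaw" is the closure, from -1 (fully open) to 1 (shut), set as the call begins (left out, the last holds). The fingers move at their own pace and stop on an object; "force" is the grip in N (left out, the last holds). Time passes only in rows, so rows that repeat a pose let the fingers close. It gives the time, the measured TCP pose, the force, the opening and the grip force at its end, in the units of the state.
- sensors.get_state(): the state, without advancing time (a new reading comes with each control period).
- eyes.snapshot(name): name is "side" or "top"; returns (picture, depth): 400x640x3 uint8, red, green, blue; 400x640 float32, m along the optical axis (not along the pixel's ray), 0 where there is no reading.
- eyes.calibration(name): a dict with "fov_y" (degrees; the focal length in pixels is half the picture's height over the tangent of half this angle, whatever the lens; pixels are square), "cx", "cy" (the principal point, pixels), "world_from_camera" (4x4, takes a point from camera to world coordinates). Camera axes: x right, y down, z forward; pixel columns grow to the right and rows downward; lengths in m; the calibration is good to about 2 mm. A picture is of the moment at which its call begins. calibration takes no time and is no camera call.
- finish_job(): hands the job in; it is judged then, once.
The state is a dict: "clock": time; "q": joint angles; "qd": joint speeds; "joint_torque": joint torques, N m; "tool_pos": TCP position; "eef_rot": TCP orientation; "contact_force": force on the tool from outside, world axes, zero at the start; "moment": the same for the moment, N m; "opening": opening from 0.0 (shut) to 1.0 (fully open); "finger_force": force on a finger pad.
Only numpy, scipy, OpenCV 4.12 (cv2) and the standard library are available. Lean on these libraries where they do the work, as an engineer would, in place of code of your own. Each camera call takes 0.05 s, during which the arm holds its last target. There are 200 camera calls.

## Working session

There is one attempt and no reset: what is moved stays moved. The work goes in short steps, Python scripts to look and compute and a tool call to move; the robot and the scene stay as the last step left them, time stands still between calls to the robot, and variables do not carry over. Pictures are saved under pics/ and viewed, at most 10 in all, crops included, and the job is handed in when it is done.

Besides the shell and the picture viewer there is one more tool, called as name(argument=value, ...) on one line, values as JSON. send_rows: Moves the arm, as the interface text tells. Scaled input: -1 to 1 covers 30 cm each way for a shift and 2 pi rad each way for a turn. Its arguments: {"type":"object","properties":{"rows":{"type":"string"},"jaw":{"type":"number"},"force":{"type":"number"}},"required":["rows"]}

```bash
mkdir -p pics; ls; python3 - <<'E'
from plant import sensors, eyes
import cv2, numpy as np
print(sensors.get_state())
for n in("top","side"):
    p,d=eyes.snapshot(n); np.savez(f"pics/{n}0.npz",p=p,d=d)
    cv2.imwrite(f"pics/{n}0.png",p[:,:,::-1]); c=eyes.calibration(n); print(n,c)
E
```

```text
pics
{'clock': 0.0, 'q': array([ 1.26682158,  0.69001101, -0.19452279,  1.56634423,  0.15728385,
        0.90246449, -0.21510975]), 'qd': array([-3.15433321e-04, -9.82498889e-04, -4.03815597e-05, -3.51527580e-04,
       -7.03494144e-04,  2.47556322e-03,  2.03208958e-04]), 'joint_torque': array([ 1.88676368e-04, -5.27568519e+01, -1.26710437e+00, -1.53432673e+01,
       -5.26467303e-02,  6.40084036e-03,  1.59593210e-04]), 'tool_pos': array([ 0.20687324, -0.58910449,  0.23789332]), 'eef_rot': array([ 9.85765971e-01,  1.68120808e-01, -2.07240401e-04, -8.94759304e-04]), 'contact_force': array([-0.35623256,  0.04424032,  0.02111495]), 'moment': array([-0.01601641,  0.04664422,  0.02144294]), 'finger_force': 0.0, 'opening': 0.9998900117612622}
top {'fov_y': 52.254820364560665, 'cx': 327.72746673192023, 'cy': 200.25955420421369, 'world_from_camera': array([[-0.02788634, -0.99803105,  0.05618166,  0.43936744],
       [-0.99960069,  0.02809849,  0.00298958,  0.00623724],
       [-0.00456232, -0.05607585, -0.99841609,  1.27887371],
       [ 0.        ,  0.        ,  0.        ,  1.        ]])}
side {'fov_y': 50.30239181347454, 'cx': 323.2340985630768, 'cy': 193.0350622005165, 'world_from_camera': array([[-0.98982569, -0.08600491,  0.11335016,  0.41318122],
       [-0.14209705,  0.63847736, -0.75640934,  0.81754932],
       [-0.00731659, -0.76482012, -0.64420234,  0.78293694],
       [ 0.        ,  0.        ,  0.        ,  1.        ]])}
```

View pics/top0.png

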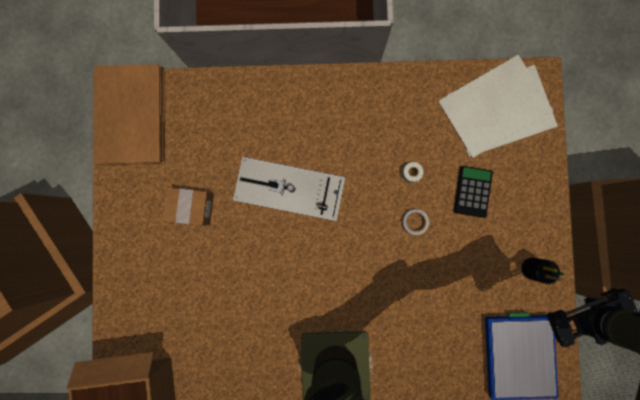

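View pics/side0.png

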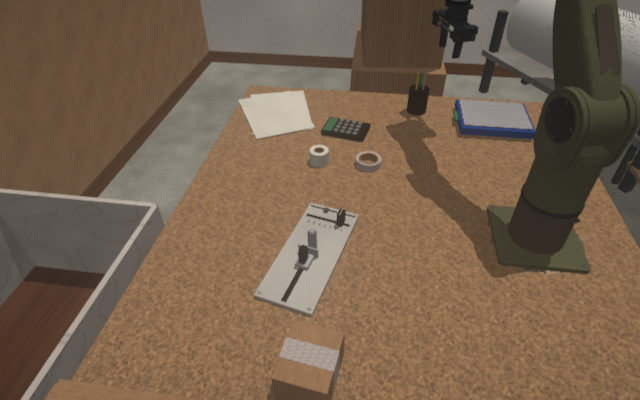

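The top view shows the holder plate around (290,189), with the guide by the spindle at (287,187) and the brake at (322,208). The label roll is at (413,172), the tape roll at (415,222) and the calculator at (474,192). The side view agrees: label roll at (319,155), plate around (308,257). Next I'll measure these.

```bash
cat > h.py <<'E'
import numpy as np, cv2
from plant import eyes, sensors
def ray(n,uv,z):
    "pixels (N,2) -> world points on plane z"
    c=eyes.calibration(n); f=200/np.tan(np.radians(c["fov_y"]/2)); T=c["world_from_camera"]
    uv=np.atleast_2d(uv).astype(float)
    r=np.c_[(uv[:,0]-c["cx"])/f,(uv[:,1]-c["cy"])/f,np.ones(len(uv))]@T[:3,:3].T
    o=T[:3,3]; return o+r*((z-o[2])/r[:,2])[:,None]
def proj(n,P):
    c=eyes.calibration(n); f=200/np.tan(np.radians(c["fov_y"]/2)); T=c["world_from_camera"]
    q=(np.atleast_2d(P)-T[:3,3])@T[:3,:3]
    return np.c_[q[:,0]/q[:,2]*f+c["cx"],q[:,1]/q[:,2]*f+c["cy"]]
def cloud(n,d):
    c=eyes.calibration(n); f=200/np.tan(np.radians(c["fov_y"]/2)); T=c["world_from_camera"]
    v,u=np.mgrid[:400,:640]
    return np.stack([(u-c["cx"])/f*d,(v-c["cy"])/f*d,d],-1)@T[:3,:3].T+T[:3,3]
def white(p,box,vmin=110,smax=60):
    h=cv2.cvtColor(p,cv2.COLOR_RGB2HSV); m=((h[...,1]<smax)&(h[...,2]>vmin)).astype(np.uint8)
    k=np.zeros_like(m);x0,y0,x1,y1=box;k[y0:y1,x0:x1]=m[y0:y1,x0:x1];return k
E
python3 - <<'E'
from h import *
for n,pb,rb in(("top",(225,150,352,226),(398,158,429,186)),("side",(250,196,366,318),(304,142,334,170))):
    Z=np.load(f"pics/{n}0.npz");p,d=Z["p"],Z["d"]
    m=white(p,pb);cs,_=cv2.findContours(m,cv2.RETR_EXTERNAL,cv2.CHAIN_APPROX_NONE)
    c=max(cs,key=cv2.contourArea)[:,0];P=ray(n,c,.012)
    (cx,cy),s,a=cv2.minAreaRect((P[:,:2]*1000).astype(np.float32));print(n,"plate",cx,cy,s,a)
    m=white(p,rb);cs,_=cv2.findContours(m,cv2.RETR_EXTERNAL,cv2.CHAIN_APPROX_NONE)
    c=max(cs,key=cv2.contourArea)[:,0]
    if n=="top":
        P=ray(n,c,.045);print("roll",cv2.minEnclosingCircle((P[:,:2]*1000).astype(np.float32)), cv2.fitEllipse((P[:,:2]*1000).astype(np.float32)))
    C=cloud(n,d);x0,y0,x1,y1=rb;B=C[y0:y1,x0:x1].reshape(-1,3);t=B[(B[:,2]>.038)&(B[:,2]<.052)];print("roll cloud",len(t),t.mean(0),t.min(0),t.max(0))
    x0,y0,x1,y1=pb;q=p[y0:y1,x0:x1,::-1];cv2.imwrite(f"pics/{n}c.png",cv2.resize(q,None,fx=5,fy=4.9,interpolation=2))
E
```

```text
top plate 551.795654296875 130.94058227539062 (327.6341247558594, 138.92919921875) 77.10013580322266
roll ((589.0913696289062, -250.55064392089844), 29.509685516357422) ((588.8637084960938, -250.85513305664062), (55.822444915771484, 56.321807861328125), 11.585786819458008)
roll cloud 250 [ 0.58868926 -0.2504544   0.04527578] [ 0.55984862 -0.27967066  0.0388544 ] [ 0.61832953 -0.22163035  0.05140637]
side plate 547.49755859375 131.19541931152344 (329.7868957519531, 140.5030059814453) 77.0307388305664
roll cloud 159 [ 0.58473893 -0.2500937   0.04192845] [ 0.55655316 -0.2859186   0.03800229] [ 0.61373489 -0.22014735  0.04628106]
```

View pics/topc.png

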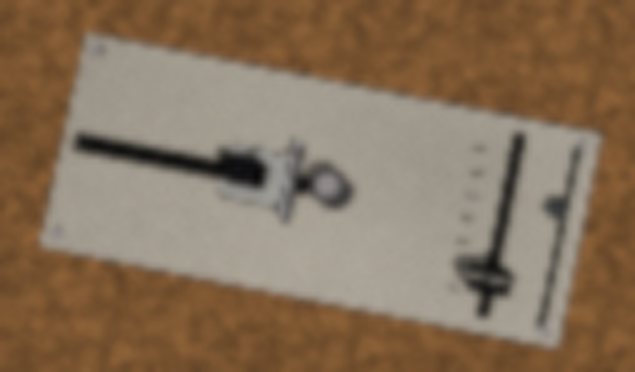

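The crop shows the spindle top at about (290.6,188) in full-picture pixels. The guide grip is at (273,184), the brake cap at (322,205.5) and the pointer at (336,192). I'll check these against the plate model.

```bash
cat >> h.py <<'E'
YAW=np.radians(-12.93); O=np.array([.5474,.1213])  # mean of both views
HX=np.array([np.cos(YAW),np.sin(YAW)]); HY=np.array([-HX[1],HX[0]])
def toh(P,o=O): P=np.atleast_2d(P)[:,:2]-o; return np.c_[P@HX,P@HY]*1000
def tow(hx,hy,o=O): return o+HX*hx/1000+HY*hy/1000
def move(x,y,z,rx,ry,rz,R0=None,ang=None):
    "normalised shift from commanded (x,y,z) with tool-y world angle a to target"
    from scipy.spatial.transform import Rotation as R
    s=sensors.get_state(); M=R.from_quat(s["eef_rot"]).as_matrix() if R0 is None else R0
    d=M.T@(np.array([rx,ry,rz])-[x,y,z]); a=np.arctan2(M[1,1],M[0,1]); g=YAW if ang is None else ang
    t=-(g-a); t=(t+np.pi)%(2*np.pi)-np.pi
    return np.round(d/.3,4), round(t/(2*np.pi),4)
E
python3 - <<'E'
from h import *
oT=np.array([.5496,.1212]);oS=np.array([.5453,.1214])
for k,uv,z in(("spindle",(290.6,188),.072),("grip",(273,184.3),.0655),("brake",(322,205.5),.0525),("pointer",(336,192.2),.018)): print(k,toh(ray("top",uv,z),oT))
for n in("top","side"):
    d=np.load(f"pics/{n}0.npz")["d"];C=cloud(n,d).reshape(-1,3);o=oT if n=="top" else oS
    h=np.c_[toh(C,o),C[:,2]*1000]
    for k,(x0,x1,y0,y1,z0,z1) in dict(spindle=(-18,18,-18,18,62,85),grip=(-20,20,25,80,55,80),brake=(-70,70,-130,-85,42,65)).items():
        t=h[(h[:,0]>x0)&(h[:,0]<x1)&(h[:,1]>y0)&(h[:,1]<y1)&(h[:,2]>z0)&(h[:,2]<z1)]
        print(n,k,len(t),t.mean(0),t.min(0),t.max(0)) if len(t) else print(n,k,0)
g=tow(0,48)
print("above grip",g,move(.2069,-.5891,.2379,*g,.16))
E
```

```text
spindle [[-2.21105965 -2.67546373]]
grip [[-1.2357754 51.8865055]]
brake [[ -34.15217005 -103.89078566]]
pointer [[  16.16463072 -137.38906687]]
top spindle 41 [-1.77901222 -0.65977516 70.9169878 ] [-11.47497841  -9.64714836  63.55806125] [ 7.74194743  9.31926791 76.01951397]
top grip 45 [-1.46434998 53.53070116 65.51192969] [-8.78297165 42.55188237 55.76310521] [ 6.88384258 66.10192566 73.54587328]
top brake 47 [ -37.29148037 -104.46449425   52.96813463] [ -44.92735615 -117.77593822   47.51762505] [-29.6293099  -91.11800004  57.29957174]
side spindle 58 [-0.74375266  1.99915448 67.2162177 ] [-10.19208561  -7.87295119  62.34340424] [11.6384991  11.48014616 71.85095838]
side grip 72 [-0.23819753 55.02238282 61.21010311] [-7.79997023 39.87143865 55.13319872] [ 9.65541477 66.96800784 65.33583271]
side brake 63 [ -36.70750298 -102.86505406   48.60443757] [ -43.91854629 -118.54081491   42.53037723] [-27.88234867 -90.57703544  53.01703594]
above grip [0.5581405  0.16808292] (array([ 1.9413, -1.9927,  0.2627]), np.float64(-0.1603))
```

send_rows(rows="0.95 -0.97 0 0;0.95 -0.97 0 0;0.95 -0.97 0 0;0.95 -0.97 0 0;0.95 -0.97 0 0;0.95 -0.97 0 0;0.95 -0.97 0 0;0.95 -0.97 0 0;0.95 -0.97 0 0;0.95 -0.97 0 0", jaw=-1, force=15)

```text
clock: 0.93
tool_pos: [0.3805, -0.2174, 0.2387]
eef_rot: [0.986, 0.169, 0.0, -0.0]
contact_force: [2.0, 0.3, -0.8]
opening: 0.998
finger_force: 0.0
```

send_rows(rows="0.95 -0.97 0.2 -0.16;0.95 -0.97 0.2 -0.16;0.95 -0.97 0.2 -0.16;0.95 -0.97 0.2 -0.16;0.95 -0.97 0.2 -0.16;0.95 -0.97 0.2 -0.16;0.95 -0.97 0.2 -0.16;0.95 -0.97 0.2 -0.16;0.95 -0.97 0.2 -0.16;0.95 -0.97 0.2 -0.16")

```text
clock: 1.77
tool_pos: [0.5525, 0.1512, 0.178]
eef_rot: [0.782, 0.623, 0.0, -0.001]
contact_force: [1.3, 0.4, 0.3]
opening: 1.002
finger_force: 0.0
```

```bash
sed -i 's/O=np.array(\[.5474,.1213\])/O=np.array([.5465,.1215])/' h.py; cat >> h.py <<'E'
def to(hx,hy,z):
    p=sensors.get_state()["tool_pos"]; print(np.round(p,4),toh(p)[0].round(1),move(*p,*tow(hx,hy),z))
E
python3 -c "
from h import *
to(0,54,.12)"
```

```text
[0.5525 0.1512 0.178 ] [-0.8 30.3] (array([0.0789, 0.0029, 0.1934]), np.float64(-0.0))
```

send_rows(rows="0.08 0.003 0.19 0;0.08 0.003 0.19 0;0.08 0.003 0.19 0;0.08 0.003 0.19 0;0.08 0.003 0.19 0")

```text
clock: 2.18
tool_pos: [0.5587, 0.1704, 0.1225]
eef_rot: [0.783, 0.622, 0.0, 0.001]
contact_force: [-0.6, -1.2, 0.4]
opening: 1.0
finger_force: 0.0
```

```bash
python3 - <<'E'
from h import *
to(0,54,.033)
ims=[]
for n in("top","side"):
    p,d=eyes.snapshot(n); s=sensors.get_state()["tool_pos"]; u,v=proj(n,s)[0].astype(int); print(n,u,v)
    ims.append(cv2.resize(p[v-40:v+60,u-50:u+50,::-1],(400,400),interpolation=2))
cv2.imwrite("pics/a.png",np.hstack(ims))
E
```

```text
[0.5587 0.1704 0.1225] [ 1.  50.4] (array([ 0.0123, -0.0036,  0.2984]), np.float64(-0.0005))
top 270 182
side 301 229
```

View pics/a.png

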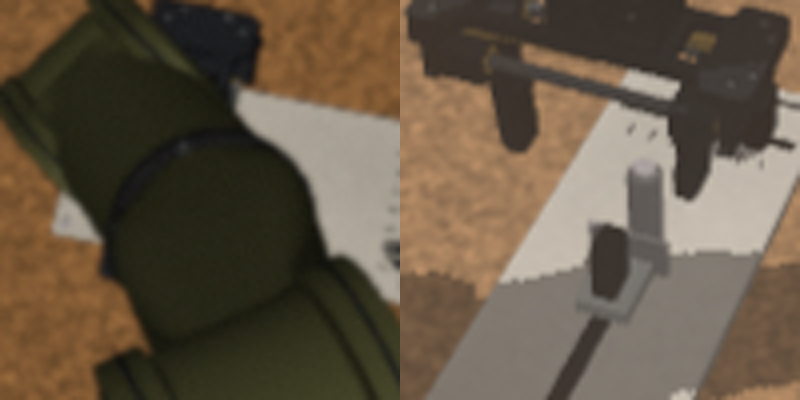

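The right-hand side-view panel shows open fingers straddling the guide line, with tips at about (518,150) and (690,195) in the panel. The grip at (610,262) lies between them, so I descend.

send_rows(rows="0 0 0.1 0;0 0 0.2 0;0 0 0.29 0;0 0 0.29 0;0 0 0.29 0;0 0 0.29 0")

```text
clock: 2.78
tool_pos: [0.5596, 0.1715, 0.0366]
eef_rot: [0.783, 0.622, 0.001, 0.0]
contact_force: [-0.9, -0.4, 0.2]
opening: 1.0
finger_force: 0.0
```

send_rows(rows="0 0 0 0;0 0 0 0;0 0 0 0;0 0 0 0;0 0 0 0;0 0 0 0;0 0 0 0;0 0 0 0;0 0 0 0;0 0 0 0", jaw=1, force=15)

```text
clock: 3.62
tool_pos: [0.5583, 0.1715, 0.0346]
eef_rot: [0.783, 0.622, -0.0, 0.0]
contact_force: [0.2, 0.1, -0.1]
opening: 0.266
finger_force: 0.0
```

```bash
python3 -c "
from h import *
to(0,54,.033)"
```

```text
[0.5583 0.1715 0.0346] [ 0.3 51.4] (array([ 0.0088, -0.0011,  0.0054]), np.float64(-0.0003))
```

send_rows(rows="0 0 0 0;0 0 0 0;0 0 0 0;0 0 0 0;0 0 0 0;0 0 0 0")

```text
clock: 4.12
tool_pos: [0.5592, 0.1713, 0.0347]
eef_rot: [0.783, 0.622, 0.001, 0.0]
contact_force: [4.4, -1.2, -4.1]
opening: 0.179
finger_force: 15.0
```

send_rows(rows="0.03 0 0 0;0.06 0 0 0;0.09 0 0 0;0.12 0 0 0;0.15 0 0 0;0.18 0 0 0;0.21 0 0 0;0.23 0 0 0;0.24 0 0 0;0.25 0 0 0", force=25)

```text
clock: 4.95
tool_pos: [0.5759, 0.2436, 0.0347]
eef_rot: [0.783, 0.622, -0.001, 0.001]
contact_force: [3.3, -2.6, -1.5]
opening: 0.182
finger_force: 25.0
```

send_rows(rows="0.005 0 0 0;0.01 0 0 0;0.015 0 0 0;0.02 0 0 0;0.02 0 0 0;0.02 0 0 0")

```text
clock: 5.45
tool_pos: [0.5773, 0.2495, 0.0347]
eef_rot: [0.783, 0.622, -0.0, 0.001]
contact_force: [4.9, -2.6, -2.4]
opening: 0.181
finger_force: 25.0
```

send_rows(rows="0.005 0 0 0;0.01 0 0 0;0.015 0 0 0;0.02 0 0 0;0.02 0 0 0;0.02 0 0 0")

```text
clock: 5.95
tool_pos: [0.5776, 0.2509, 0.0346]
eef_rot: [0.784, 0.621, -0.004, 0.003]
contact_force: [1.6, -9.5, 3.3]
opening: 0.177
finger_force: 25.0
```

```bash
python3 - <<'E'
from h import *
to(0,136,.033)
E
```

```text
[0.5776 0.2509 0.0346] [  1.3 133.1] (array([ 0.0098, -0.0045,  0.0052]), np.float64(-0.0007))
```

Motion stopped and the force rose to 9.5 N, so the guide is on its hard stop. I release it, rise, and go to the roll.

send_rows(rows="0 0 0 0;0 0 0 0;0 0 0 0;0 0 0 0;0 0 0 0;0 0 0 0;0 0 0 0;0 0 0 0", jaw=-0.3)

```text
clock: 6.62
tool_pos: [0.5779, 0.2564, 0.0347]
eef_rot: [0.783, 0.622, -0.0, -0.0]
contact_force: [0.2, -0.3, 0.2]
opening: 0.65
finger_force: 0.0
```

send_rows(rows="0 0 -0.1 0;0 0 -0.2 0;0 0 -0.3 0;0 0 -0.35 0;0 0 -0.35 0;0 0 -0.35 0", jaw=-1)

```text
clock: 7.12
tool_pos: [0.5784, 0.2563, 0.1403]
eef_rot: [0.783, 0.622, 0.001, 0.0]
contact_force: [-0.3, -0.4, -0.7]
opening: 0.998
finger_force: 0.0
```

```bash
python3 - <<'E'
from h import *
r=toh([.587,-.2504,0])[0];print(r)
to(*r,.14)
p,d=eyes.snapshot("side");C=cloud("side",d).reshape(-1,3);h=np.c_[toh(C,np.array([.5453,.1214])),C[:,2]*1000]
t=h[(abs(h[:,0])<20)&(h[:,1]>20)&(h[:,1]<170)&(h[:,2]>50)&(h[:,2]<68)];print(len(t),t.mean(0),t.min(0),t.max(0))
E
```

```text
[ 122.68960725 -353.40786674]
[0.5784 0.2563 0.1403] [  0.9 138.6] (array([-1.639e+00,  4.096e-01,  2.000e-04]), np.float64(-0.0004))
101 [ -0.5816376  137.38608434  60.29705357] [ -7.6934209  122.6548247   50.25103102] [  8.92053347 147.81454615  66.56877805]
```

send_rows(rows="-0.84 0.2 0 0;-0.84 0.2 0 0;-0.84 0.2 0 0;-0.84 0.2 0 0;-0.84 0.2 0 0;-0.84 0.2 0 0;-0.84 0.2 0 0")

```text
clock: 7.75
tool_pos: [0.5775, -0.0137, 0.1374]
eef_rot: [0.786, 0.618, -0.005, 0.001]
contact_force: [-0.7, -0.8, -2.1]
opening: 0.996
finger_force: 0.0
```

send_rows(rows="-0.8 0.21 0 0;-0.8 0.21 0 0;-0.8 0.21 0 0;-0.8 0.21 0 0;-0.8 0.21 0 0;-0.8 0.21 0 0;-0.8 0.21 0 0;-0.8 0.21 0 0;-0.8 0.21 0 0;-0.8 0.21 0 0")

```text
clock: 8.58
tool_pos: [0.5867, -0.248, 0.1389]
eef_rot: [0.782, 0.623, 0.0, -0.001]
contact_force: [0.5, 1.3, -0.6]
opening: 1.0
finger_force: 0.0
```

```bash
python3 - <<'E'
from h import *
r=toh([.587,-.2504,0])[0];to(*r,.012)
p,d=eyes.snapshot("side"); s=sensors.get_state()["tool_pos"]; u,v=proj("side",s)[0].astype(int); print(u,v,proj("side",[.587,-.2504,.045]))
cv2.imwrite("pics/b.png",cv2.resize(p[v-30:v+60,u-60:u+60,::-1],None,fx=6,fy=6,interpolation=2))
E
```

```text
[ 0.5867 -0.248   0.1389] [ 121.9 -351.1] (array([-0.0084,  0.0033,  0.423 ]), np.float64(0.0002))
317 123 [[318.36317222 149.74148948]]
```

View pics/b.png

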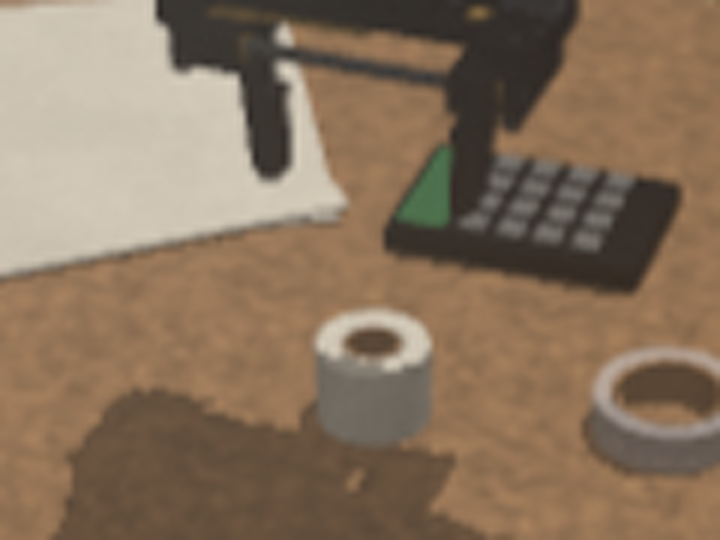

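The fingers centre on crop x≈370 and the roll is at (373,343), so they are aligned. The tape roll at (660,400) is clear. I descend with a slightly narrower jaw.

send_rows(rows="-0.002 0.003 0.12 0;-0.002 0.003 0.24 0;-0.002 0.003 0.32 0;-0.002 0.003 0.37 0;-0.002 0.003 0.4 0;-0.002 0.003 0.42 0;-0.002 0.003 0.42 0;-0.002 0.003 0.42 0", jaw=-0.8)

```text
clock: 9.3
tool_pos: [0.5885, -0.2515, 0.0148]
eef_rot: [0.783, 0.622, 0.001, 0.001]
contact_force: [-0.1, 0.2, 0.5]
opening: 0.898
finger_force: 0.0
```

send_rows(rows="0 0 0 0;0 0 0 0;0 0 0 0;0 0 0 0;0 0 0 0;0 0 0 0;0 0 0 0", jaw=1, force=15)

```text
clock: 9.88
tool_pos: [0.588, -0.2519, 0.0146]
eef_rot: [0.783, 0.622, 0.0, 0.001]
contact_force: [-0.8, -0.7, 6.1]
opening: 0.662
finger_force: 14.9
```

send_rows(rows="0 0 -0.02 0;0 0 -0.06 0;0 0 -0.12 0;0 0 -0.18 0;0 0 -0.24 0;0 0 -0.3 0;0 0 -0.36 0;0 0 -0.36 0;0 0 -0.36 0;0 0 -0.36 0", force=20)

```text
clock: 10.72
tool_pos: [0.5868, -0.2516, 0.1211]
eef_rot: [0.783, 0.622, -0.0, -0.0]
contact_force: [0.0, 0.3, -0.6]
opening: 0.663
finger_force: 19.9
```

```bash
python3 - <<'E'
from h import *
st=sensors.get_state();print(st["contact_force"].round(1),st["finger_force"],st["opening"])
to(0,0,.123)
p,d=eyes.snapshot("side"); s=st["tool_pos"]; u,v=proj("side",s)[0].astype(int); print(u,v)
cv2.imwrite("pics/c.png",cv2.resize(p[v-40:v+40,u-50:u+50,::-1],None,fx=6,fy=6,interpolation=2))
C=cloud("side",d)
h=cv2.cvtColor(p,cv2.COLOR_RGB2HSV)
E
```

```text
[ 0.   0.3 -0.6] 19.915647463894857 0.6628425187928417
[ 0.5868 -0.2516  0.1211] [ 122.7 -354.6] (array([ 1.1812, -0.4115, -0.0061]), np.float64(-0.0003))
318 128
```

View pics/c.png

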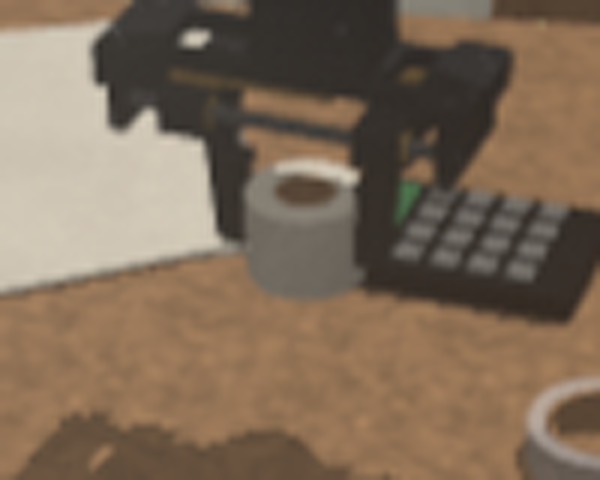

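The roll is held upright between the fingers, with its top at crop (303,185). I carry it over the spindle.

send_rows(rows="0.06 -0.02 0 0;0.16 -0.06 0 0;0.26 -0.1 0 0;0.36 -0.13 0 0;0.46 -0.16 0 0;0.55 -0.2 0 0;0.6 -0.21 0 0;0.6 -0.21 0 0;0.6 -0.21 0 0")

```text
clock: 11.52
tool_pos: [0.5663, -0.0614, 0.1209]
eef_rot: [0.782, 0.623, -0.001, -0.0]
contact_force: [-0.1, -0.4, -1.3]
opening: 0.664
finger_force: 19.9
```

send_rows(rows="0.1 -0.04 0 0;0.2 -0.08 0 0;0.3 -0.11 0 0;0.4 -0.14 0 0;0.48 -0.17 0 0;0.54 -0.19 0 0;0.57 -0.2 0 0;0.58 -0.2 0 0;0.58 -0.2 0 0;0.58 -0.2 0 0")

```text
clock: 12.35
tool_pos: [0.548, 0.1182, 0.1214]
eef_rot: [0.784, 0.621, -0.001, 0.001]
contact_force: [-0.5, 0.3, -0.6]
opening: 0.664
finger_force: 19.9
```

```bash
cat >> h.py <<'E'
from scipy.optimize import least_squares
def axis(P,r,guess):
    "axis xy from points on an upright cylinder's side, radius known"
    f=lambda c:np.hypot(*(P[:,:2]-c).T)-r
    s=least_squares(f,guess,loss="soft_l1",f_scale=.001); return s.x,np.std(f(s.x))
E
python3 - <<'E'
from h import *
to(0,0,.123)
# spindle in the first side picture, roll now, same camera
C0=cloud("side",np.load("pics/side0.npz")["d"]); oS=np.array([.5453,.1214])
h=toh(C0.reshape(-1,3),oS).reshape(400,640,2)
m=(np.hypot(h[...,0],h[...,1])<16)&(C0[...,2]>.03)&(C0[...,2]<.062)
sp,e=axis(C0[m],.011,oS);print("spindle",m.sum(),sp,e)
p,d=eyes.snapshot("side");C=cloud("side",d);np.savez("pics/hov.npz",p=p,d=d)
hs=cv2.cvtColor(p,cv2.COLOR_RGB2HSV);t=sensors.get_state()["tool_pos"][:2]
m=(np.hypot(*(C[...,:2]-t).transpose(2,0,1))<.04)&(C[...,2]>.1)&(C[...,2]<.145)&(hs[...,2]>60)&(hs[...,1]<90)
ro,e=axis(C[m],.03,t);print("roll",m.sum(),ro,e,"z",C[m][:,2].min(),"holder-frame diff mm",toh(ro,sp))
# same for roll standing at start vs TCP at grasp
m=(np.hypot(C0[...,0]-.5847,C0[...,1]+.25)<.04)&(C0[...,2]>.006)&(C0[...,2]<.04)
r0,e=axis(C0[m],.03,[.5847,-.25]);print("roll0",m.sum(),r0,e, "from spindle",toh(r0,sp))
u,v=proj("side",[*tow(0,0),.1])[0].astype(int)
cv2.imwrite("pics/d.png",cv2.resize(p[v-40:v+40,u-50:u+50,::-1],None,fx=6,fy=6,interpolation=2))
E
```

```text
[0.548  0.1182 0.1214] [ 2.2 -2.9] (array([ 0.0095, -0.0074, -0.0055]), np.float64(-0.0008))
spindle 80 [0.54578824 0.11925137] 0.0009262280859864457
roll 310 [0.54655836 0.11607203] 0.0025978131447585116 z 0.10456707336412696 holder-frame diff mm [[ 1.46200097 -2.92640237]]
roll0 212 [ 0.58595241 -0.25356227] 0.0060771899096182525 from spindle [[ 122.56672348 -354.37349142]]
```

View pics/d.png

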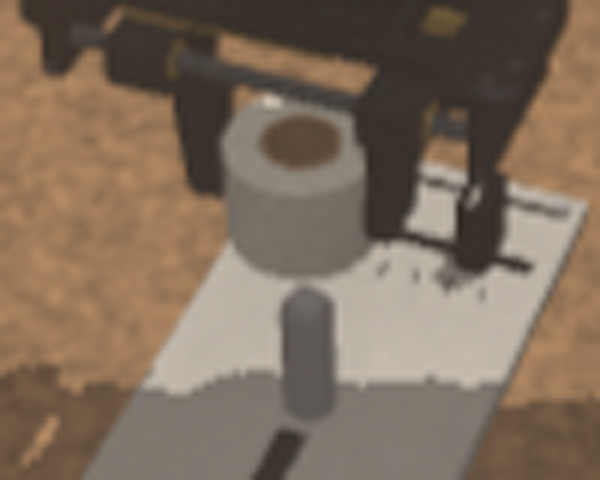

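The roll hangs just above the spindle, roll centre x≈298 against spindle 307 in the crop. It sits about 1.5–2 mm to +hx and 2.9 mm to −hy, so I correct that.

send_rows(rows="0.009 -0.006 0 0;0.009 -0.006 0 0;0.009 -0.006 0 0;0.009 -0.006 0 0")

```text
clock: 12.73
tool_pos: [0.5465, 0.1237, 0.1217]
eef_rot: [0.783, 0.622, -0.0, 0.0]
contact_force: [0.4, 0.4, -1.3]
opening: 0.663
finger_force: 19.9
```

```bash
cat > m.py <<'E'
from h import *
def hover():
    sp0=np.array([.5458,.1193])
    ps=[];ds=[]
    for _ in range(4):
        p,d=eyes.snapshot("side");ps.append(p);ds.append(d)
    C=cloud("side",np.median(ds,0)); hs=cv2.cvtColor(np.mean(ps,0).astype(np.uint8),cv2.COLOR_RGB2HSV)
    s=sensors.get_state();t=s["tool_pos"][:2]; print("tcp",toh(t),s["tool_pos"])
    g=cv2.erode(((hs[...,2]>70)&(hs[...,1]<80)).astype(np.uint8),np.ones((3,3)))>0
    zb=s["tool_pos"][2]-.0146
    h=np.hypot(*(C[...,:2]-t).transpose(2,0,1))
    m=g&(h<.035)&(h>.022)&(C[...,2]>zb+.004)&(C[...,2]<zb+.038)
    ro,e=axis(C[m],.03,t)
    b=np.hypot(*(C[...,:2]-sp0).transpose(2,0,1))<.016
    k=b&(C[...,2]>.02)&(C[...,2]<min(.062,zb-.01))
    sp,e2=axis(C[k],.011,sp0)
    print("roll",m.sum(),ro,e,"spindle",k.sum(),sp,e2,"diff mm",toh(ro,sp))
hover()
E
python3 m.py
```

```text
tcp [[-0.60787711  2.42262137]] [0.54644962 0.12399721 0.12171929]
roll 233 [0.5448838  0.12158328] 0.0005394420463221009 spindle 108 [0.54570915 0.11907032] 0.0006300051678144555 diff mm [[-1.36671822  2.26456408]]
```

send_rows(rows="-0.0075 0.0045 0 0;-0.0075 0.0045 0 0;-0.0075 0.0045 0 0;-0.0075 0.0045 0 0;-0.0075 0.0045 0 0")

```text
clock: 13.35
tool_pos: [0.5472, 0.1216, 0.1217]
eef_rot: [0.783, 0.622, 0.0, 0.0]
contact_force: [0.1, 0.6, -2.5]
opening: 0.666
finger_force: 19.9
```

```bash
python3 m.py
```

```text
tcp [[0.67208504 0.29958462]] [0.54722208 0.1216416  0.12171809]
roll 235 [0.54556198 0.11935495] 0.0005522342519580751 spindle 110 [0.54591055 0.11910609] 0.0006199602489200623 diff mm [[-0.3954158   0.16455162]]
```

send_rows(rows="0 0.001 0.04 0;0 0.001 0.08 0;0 0.001 0.1 0;0 0.001 0.115 0;0 0.001 0.125 0;0 0.001 0.135 0;0 0.001 0.145 0;0 0.001 0.155 0;0 0.001 0.165 0;0 0.001 0.165 0")

```text
clock: 14.38
tool_pos: [0.5473, 0.1214, 0.0718]
eef_rot: [0.783, 0.622, -0.0, -0.0]
contact_force: [-0.3, -0.5, -1.0]
opening: 0.664
finger_force: 19.9
```

send_rows(rows="0 0 0.02 0;0 0 0.04 0;0 0 0.06 0;0 0 0.08 0;0 0 0.1 0;0 0 0.115 0;0 0 0.125 0;0 0 0.13 0;0 0 0.135 0;0 0 0.135 0")

```text
clock: 15.22
tool_pos: [0.5475, 0.1215, 0.0316]
eef_rot: [0.783, 0.622, -0.0, 0.0]
contact_force: [-0.2, -0.5, -0.8]
opening: 0.663
finger_force: 19.9
```

send_rows(rows="0 0 0.002 0;0 0 0.004 0;0 0 0.006 0;0 0 0.008 0;0 0 0.01 0;0 0 0.012 0;0 0 0.012 0;0 0 0.012 0")

```text
clock: 15.88
tool_pos: [0.5475, 0.1215, 0.0281]
eef_rot: [0.783, 0.622, -0.0, 0.0]
contact_force: [-0.1, 0.5, -1.1]
opening: 0.665
finger_force: 19.9
```

send_rows(rows="0 0 0.002 0;0 0 0.004 0;0 0 0.005 0;0 0 0.005 0;0 0 0.005 0")

```text
clock: 16.3
tool_pos: [0.5475, 0.1215, 0.0266]
eef_rot: [0.783, 0.622, -0.0, 0.0]
contact_force: [0.1, 0.5, -0.6]
opening: 0.665
finger_force: 19.9
```

send_rows(rows="0 0 0.002 0;0 0 0.004 0;0 0 0.005 0;0 0 0.005 0;0 0 0.005 0")

```text
clock: 16.72
tool_pos: [0.5475, 0.1215, 0.0265]
eef_rot: [0.783, 0.622, 0.0, 0.0]
contact_force: [-3.3, 0.4, 12.5]
opening: 0.66
finger_force: 19.9
```

The reading is 12.5 N upward at z = 0.0265, so the roll sits on the plate. I release it and rise.

send_rows(rows="0 0 -0.003 0;0 0 -0.003 0;0 0 -0.003 0;0 0 -0.003 0;0 0 -0.003 0;0 0 -0.003 0;0 0 -0.003 0", jaw=-0.9)

```text
clock: 17.3
tool_pos: [0.5475, 0.1215, 0.0258]
eef_rot: [0.783, 0.622, -0.0, -0.0]
contact_force: [0.2, 0.2, 1.2]
opening: 0.954
finger_force: 0.0
```

send_rows(rows="0 0 -0.05 0;0 0 -0.15 0;0 0 -0.25 0;0 0 -0.32 0;0 0 -0.32 0;0 0 -0.32 0", jaw=-1)

```text
clock: 17.8
tool_pos: [0.5482, 0.1215, 0.1229]
eef_rot: [0.783, 0.622, 0.001, 0.001]
contact_force: [0.3, 0.4, -0.5]
opening: 1.002
finger_force: 0.0
```

```bash
python3 - <<'E'
from h import *
to(0,136,.12)
p,d=eyes.snapshot("side");C=cloud("side",d);sp=np.array([.5458,.1191])
h=toh(C.reshape(-1,3),sp).reshape(400,640,2);r=np.hypot(h[...,0],h[...,1])
m=(r<35)&(r>24)&(C[...,2]>.02)&(C[...,2]<.05);ro,e=axis(C[m],.03,sp);print(m.sum(),toh(ro,sp),e)
m=(r<28)&(r>15)&(C[...,2]>.04)&(C[...,2]<.07);print("top z",np.median(C[m][:,2]),np.percentile(C[m][:,2],[10,90]))
E
```

```text
[0.5482 0.1215 0.1229] [1.7 0.4] (array([ 0.4519, -0.0068,  0.0103]), np.float64(-0.0004))
212 [[-0.05094404  0.03667076]] 0.0010190571921032305
top z 0.05457857936044935 [0.05298287 0.05615459]
```

send_rows(rows="0.12 0 0 0;0.24 0 0 0;0.36 0 0 0;0.43 -0.003 0 0;0.455 -0.003 0 0;0.455 -0.003 0.05 0;0.455 -0.003 0.15 0;0.455 -0.003 0.23 0;0.455 -0.003 0.28 0;0.455 -0.003 0.295 0")

```text
clock: 18.68
tool_pos: [0.5748, 0.2512, 0.0294]
eef_rot: [0.783, 0.622, -0.004, 0.0]
contact_force: [-0.5, -1.4, -0.7]
opening: 0.999
finger_force: 0.0
```

send_rows(rows="0 0 0 0;0 0 0 0;0 0 0 0;0 0 0 0;0 0 0 0;0 0 0 0;0 0 0 0;0 0 0 0;0 0 0 0;0 0 0 0", jaw=1, force=15)

```text
clock: 19.52
tool_pos: [0.5775, 0.2547, 0.0335]
eef_rot: [0.783, 0.622, -0.0, 0.0]
contact_force: [0.3, -0.5, -0.5]
opening: 0.267
finger_force: 0.0
```

send_rows(rows="0 0 0 0;0 0 0 0;0 0 0 0;0 0 0 0;0 0 0 0;0 0 0 0")

```text
clock: 20.02
tool_pos: [0.5784, 0.2544, 0.0335]
eef_rot: [0.783, 0.622, 0.001, 0.0]
contact_force: [4.5, -0.0, -3.0]
opening: 0.179
finger_force: 15.0
```

send_rows(rows="-0.03 0 0 0;-0.06 0 0 0;-0.09 0 0 0;-0.12 0 0 0;-0.15 0 0 0;-0.18 0 0 0;-0.2 0 0 0;-0.215 0 0 0;-0.225 0 0 0;-0.225 0 0 0", force=20)

```text
clock: 20.85
tool_pos: [0.5632, 0.1884, 0.0335]
eef_rot: [0.783, 0.622, 0.001, 0.0]
contact_force: [5.3, -1.9, -4.2]
opening: 0.18
finger_force: 20.0
```

send_rows(rows="-0.002 0 0 0;-0.004 0 0 0;-0.006 0 0 0;-0.008 0 0 0;-0.01 0 0 0;-0.012 0 0 0;-0.014 0 0 0;-0.014 0 0 0")

```text
clock: 21.52
tool_pos: [0.5625, 0.1856, 0.0335]
eef_rot: [0.783, 0.622, 0.001, 0.0]
contact_force: [5.6, 0.4, -4.9]
opening: 0.18
finger_force: 20.0
```

```bash
python3 -c "
from h import *
to(1,60.5,.0335)"
```

```text
[0.5625 0.1856 0.0335] [ 1.3 66.1] (array([-0.0186, -0.0009,  0.0001]), np.float64(-0.0003))
```

send_rows(rows="-0.002 0 0 0;-0.004 0 0 0;-0.006 0 0 0;-0.008 0 0 0;-0.01 0 0 0;-0.012 0 0 0;-0.012 0 0 0;-0.012 0 0 0")

```text
clock: 22.18
tool_pos: [0.5617, 0.1821, 0.0335]
eef_rot: [0.783, 0.622, 0.001, 0.0]
contact_force: [5.8, 0.4, -5.7]
opening: 0.182
finger_force: 20.0
```

send_rows(rows="-0.002 0 0 0;-0.004 0 0 0;-0.006 0 0 0;-0.006 0 0 0;-0.006 0 0 0")

```text
clock: 22.6
tool_pos: [0.5614, 0.1807, 0.0335]
eef_rot: [0.783, 0.622, 0.002, -0.0]
contact_force: [6.0, 0.4, -5.0]
opening: 0.179
finger_force: 20.0
```

send_rows(rows="-0.002 0 0 0;-0.004 0 0 0;-0.006 0 0 0;-0.006 0 0 0;-0.006 0 0 0")

```text
clock: 23.02
tool_pos: [0.561, 0.179, 0.0336]
eef_rot: [0.783, 0.622, 0.002, -0.0]
contact_force: [5.1, 1.3, -5.0]
opening: 0.18
finger_force: 20.0
```

send_rows(rows="-0.002 0 0 0;-0.004 0 0 0;-0.005 0 0 0;-0.005 0 0 0;-0.005 0 0 0")

```text
clock: 23.43
tool_pos: [0.561, 0.1787, 0.0336]
eef_rot: [0.783, 0.623, 0.003, -0.001]
contact_force: [6.5, 3.5, -6.5]
opening: 0.181
finger_force: 20.0
```

The motion halted and the force rose, so the guide rests against the roll. I release and rise, then look at the brake and pointer.

send_rows(rows="0 0 0 0;0 0 0 0;0 0 0 0;0 0 0 0;0 0 0 0;0 0 0 0", jaw=-0.2)

```text
clock: 23.93
tool_pos: [0.559, 0.1762, 0.0335]
eef_rot: [0.783, 0.622, -0.0, -0.0]
contact_force: [-0.5, -0.5, 0.4]
opening: 0.595
finger_force: 0.0
```

send_rows(rows="0 0 -0.1 0;0 0 -0.2 0;0 0 -0.3 0;0 0 -0.3 0;-0.14 0 -0.3 0;-0.28 0 -0.3 0;-0.4 -0.05 -0.3 0;-0.5 -0.1 -0.3 0;-0.54 -0.12 -0.3 0;-0.54 -0.12 -0.3 0", jaw=-0.2)

```text
clock: 24.77
tool_pos: [0.4842, 0.0223, 0.1231]
eef_rot: [0.784, 0.62, -0.003, -0.0]
contact_force: [-0.5, -0.0, -0.4]
opening: 0.599
finger_force: 0.0
```

```bash
python3 - <<'E'
from h import *
to(-36.5,-105,.12)
sp=np.array([.5458,.1191])
p,d=eyes.snapshot("side");C=cloud("side",d);h=toh(C.reshape(-1,3),sp).reshape(400,640,2);z=C[...,2]*1000
m=(abs(h[...,0])<22)&(h[...,1]>28)&(h[...,1]<75)&(z>28)&(z<38);t=h[m];print("face/grip",len(t),t.min(0) if len(t) else 0)
for lo,hi in((26,34),(34,44),(44,80)):
  k=(abs(h[...,0])<22)&(h[...,1]>lo)&(h[...,1]<hi)&(z>12);print(lo,hi,k.sum(),z[k].max() if k.any() else 0)
ims=[]
u,v=map(int,proj("side",[*tow(0,0),.03])[0]);ims.append(cv2.resize(p[v-35:v+40,u-40:u+40,::-1],(400,375),interpolation=2));print(u,v)
u,v=map(int,proj("side",[*tow(0,-110),.03])[0]);print(u,v);q=np.load("pics/side0.npz")["p"];ims.append(cv2.resize(q[v-25:v+25,u-40:u+40,::-1],(400,250),interpolation=2))
ims[1]=cv2.copyMakeBorder(ims[1],0,125,0,0,cv2.BORDER_CONSTANT)
cv2.imwrite("pics/e.png",np.hstack(ims))
E
```

```text
[0.4842 0.0223 0.1231] [ -38.5 -110.6] (array([0.0188, 0.0066, 0.0101]), np.float64(-0.0011))
face/grip 61 [-20.84169758  30.45711805]
26 34 97 55.762970463770436
34 44 33 39.91356136630031
44 80 284 65.83033620489587
311 242
327 213
```

View pics/e.png

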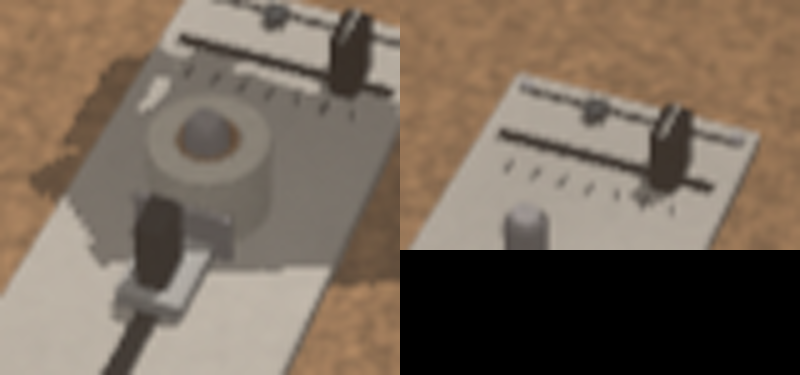

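The roll is seated on the spindle and the guide face (210,230) touches it. The brake cap is at (350,55) and the pointer at (275,17) in the left panel. Now I measure the pointer and brake along holder x.

```bash
cat > prof.py <<'E'
from h import *
OO={"top":np.array([.5496,.1212]),"side":np.array([.5458,.1191])}
def strip(n,p,hys,z,xs):
    g=cv2.cvtColor(p,cv2.COLOR_RGB2GRAY).astype(np.float32);out=[]
    for hy in hys:
        P=np.array([[*tow(x,hy,OO[n]),z] for x in xs]);uv=proj(n,P).astype(np.float32)
        out.append(cv2.remap(g,uv[:,0:1],uv[:,1:2],cv2.INTER_CUBIC)[:,0])
    return np.mean(out,0)
def dark(xs,s):
    "centre and width of the dark dip by half-depth crossing and centroid"
    b=np.percentile(s,75);w=np.clip(b-s,0,None);i=w.argmax();h=w[i]/2;l=i;r=i
    while l>0 and w[l]>h:l-=1
    while r<len(w)-1 and w[r]>h:r+=1
    k=slice(max(l-3,0),r+4);return round((xs[l]+xs[r])/2,2),round((xs[k]*w[k]).sum()/w[k].sum(),2),round(xs[r]-xs[l],1),round(float(w[i]),0)
def report(n,p):
    xs=np.arange(-68,68,.5)
    for hy in(-126,-128,-130,-132,-134): print(n,"pointer hy",hy,dark(xs,strip(n,p,[hy],.018,xs)))
    print(n,"cap",dark(xs,strip(n,p,[-111,-108,-105,-102,-99],.0525,xs)))
if __name__=="__main__":
    for n in("top","side"): report(n,np.load(f"pics/{n}0.npz")["p"])
    to(-36.5,-105,.12)
E
python3 prof.py
```

```text
top pointer hy -126 (np.float64(66.75), np.float64(66.69), np.float64(1.5), 32.0)
top pointer hy -128 (np.float64(17.5), np.float64(17.62), np.float64(10.0), 39.0)
top pointer hy -130 (np.float64(17.75), np.float64(17.78), np.float64(11.5), 63.0)
top pointer hy -132 (np.float64(17.75), np.float64(17.7), np.float64(11.5), 86.0)
top pointer hy -134 (np.float64(17.5), np.float64(17.56), np.float64(13.0), 97.0)
top cap (np.float64(-29.75), np.float64(-29.76), np.float64(10.5), 65.0)
side pointer hy -126 (np.float64(-28.75), np.float64(-28.96), np.float64(23.5), 117.0)
side pointer hy -128 (np.float64(-28.25), np.float64(-28.78), np.float64(23.5), 115.0)
side pointer hy -130 (np.float64(-32.5), np.float64(-32.36), np.float64(14.0), 100.0)
side pointer hy -132 (np.float64(-32.5), np.float64(-32.59), np.float64(13.0), 77.0)
side pointer hy -134 (np.float64(-32.5), np.float64(-32.63), np.float64(13.0), 59.0)
side cap (np.float64(-42.0), np.float64(-41.93), np.float64(10.0), 87.0)
[0.4867 0.0252 0.1233] [ -36.8 -107.2] (array([0.0074, 0.0009, 0.0111]), np.float64(-0.0007))
```

send_rows(rows="0.007 0.001 0.05 0;0.007 0.001 0.15 0;0.007 0.001 0.23 0;0.007 0.001 0.29 0;0.007 0.001 0.315 0;0.007 0.001 0.328 0;0.007 0.001 0.328 0;0.007 0.001 0.328 0", jaw=-0.2)

```text
clock: 25.48
tool_pos: [0.4892, 0.0293, 0.0256]
eef_rot: [0.783, 0.622, 0.001, 0.0]
contact_force: [0.1, 0.3, 0.7]
opening: 0.598
finger_force: 0.0
```

send_rows(rows="0 0 0 0;0 0 0 0;0 0 0 0;0 0 0 0;0 0 0 0;0 0 0 0;0 0 0 0;0 0 0 0;0 0 0 0;0 0 0 0", jaw=1, force=12)

```text
clock: 26.32
tool_pos: [0.4887, 0.0286, 0.0253]
eef_rot: [0.783, 0.622, 0.0, 0.0]
contact_force: [0.5, -0.2, 4.1]
opening: 0.181
finger_force: 12.0
```

```bash
python3 - <<'E'
from prof import *
to(17.5,-105,.025)
xs=np.arange(-15,50,.5);p=np.load("pics/side0.npz")["p"]
for hy in(-128,-130,-132,-134): print(hy,dark(xs,strip("side",p,[hy],.018,xs)))
E
```

```text
[0.4887 0.0286 0.0253] [ -35.5 -103.5] (array([-0.0046,  0.1767,  0.0012]), np.float64(-0.0003))
-128 (np.float64(15.0), np.float64(14.98), np.float64(13.0), 102.0)
-130 (np.float64(15.5), np.float64(15.37), np.float64(14.0), 82.0)
-132 (np.float64(16.0), np.float64(15.9), np.float64(15.0), 51.0)
-134 (np.float64(15.75), np.float64(15.38), np.float64(14.5), 34.0)
```

send_rows(rows="0 0.02 0 0;0 0.045 0 0;0 0.07 0 0;0 0.095 0 0;0 0.12 0 0;0 0.14 0 0;0 0.155 0 0;0 0.165 0 0;0 0.17 0 0;0 0.17 0 0", force=15)

```text
clock: 27.15
tool_pos: [0.538, 0.0172, 0.0253]
eef_rot: [0.783, 0.622, -0.0, -0.0]
contact_force: [-1.2, -0.9, 5.2]
opening: 0.182
finger_force: 15.0
```

send_rows(rows="0 0 0 0;0 0 0 0;0 0 0 0;0 0 0 0")

```text
clock: 27.48
tool_pos: [0.538, 0.0172, 0.0253]
eef_rot: [0.783, 0.622, -0.0, -0.0]
contact_force: [0.2, 0.3, 5.2]
opening: 0.18
finger_force: 15.0
```

```bash
python3 -c "
from h import *
to(17,-105,.025)"
```

```text
[0.538  0.0172 0.0253] [  15.1 -103.6] (array([-0.0048,  0.0065,  0.0011]), np.float64(-0.0003))
```

send_rows(rows="0 0 0 0;0 0 0 0;0 0 0 0;0 0 0 0;0 0 0 0;0 0 0 0", jaw=-0.2)

```text
clock: 27.98
tool_pos: [0.538, 0.0171, 0.025]
eef_rot: [0.783, 0.622, -0.0, -0.0]
contact_force: [-0.1, -0.5, 0.9]
opening: 0.595
finger_force: 0.0
```

send_rows(rows="0 0 -0.1 0;0 0 -0.2 0;0 0 -0.33 0;-0.1 0 -0.33 0;-0.24 0 -0.33 0;-0.37 0 -0.33 0;-0.5 0 -0.33 0;-0.63 0 -0.33 0;-0.75 0 -0.33 0;-0.85 0 -0.33 0")

```text
clock: 28.82
tool_pos: [0.479, -0.2346, 0.124]
eef_rot: [0.784, 0.621, -0.001, 0.0]
contact_force: [0.4, -0.1, -0.2]
opening: 0.599
finger_force: 0.0
```

```bash
python3 - <<'E'
from prof import *
to(15.1,-103.6,.124)
ims=[]
for n in("top","side"):
    p=np.mean([eyes.snapshot(n)[0] for _ in range(3)],0).astype(np.uint8);np.savez(f"pics/{n}1.npz",p=p)
    u,v=map(int,proj(n,[*tow(16,-115,OO[n]),.03])[0]);print(n,u,v)
    ims.append(cv2.resize(p[v-20:v+20,u-20:u+20,::-1],(400,400),interpolation=2))
    xs=np.arange(-15,50,.5)
    for hy in(-130,-132,-134): print(n,"pointer",dark(xs,strip(n,p,[hy],.018,xs)))
    s=strip(n,p,[-111,-108,-105,-102,-99],.0525,xs);print(n,"cap",dark(xs,s));print(s[::2].round().astype(int))
cv2.imwrite("pics/f.png",np.hstack(ims))
E
```

```text
[ 0.479  -0.2346  0.124 ] [  13.9 -362.2] (array([ 0.8619, -0.    , -0.0013]), np.float64(-0.0007))
top 328 190
top pointer (np.float64(17.75), np.float64(17.78), np.float64(11.5), 65.0)
top pointer (np.float64(17.75), np.float64(17.7), np.float64(11.5), 91.0)
top pointer (np.float64(17.5), np.float64(17.57), np.float64(13.0), 104.0)
top cap (np.float64(7.5), np.float64(7.49), np.float64(9.0), 76.0)
[108 108 106 105 105 105 104 104 104 105 106 107 106 105 104  98  90  80
  68  54  42  33  28  31  37  47  60  70  76  74  68  59  50  41  37  39
  46  56  68  78  88  97 102 104 106 106 104 104 103 102 102 103 103 104
 104 102 102 103 103 103 104 103 103 104 104]
side 323 210
side pointer (np.float64(18.0), np.float64(18.04), np.float64(18.0), 98.0)
side pointer (np.float64(17.75), np.float64(17.82), np.float64(17.5), 71.0)
side pointer (np.float64(17.5), np.float64(17.77), np.float64(16.0), 56.0)
side cap (np.float64(6.75), np.float64(6.87), np.float64(11.5), 90.0)
[142 143 145 145 144 140 137 137 140 142 139 133 125 117 110 105  98  90
  80  71  64  59  56  55  53  55  66  88 109 117 110  94  77  70  75  93
 114 129 135 137 137 140 144 147 147 145 143 143 142 140 137 137 138 141
 142 143 143 141 139 140 145 153 159 161 156]
```

View pics/f.png

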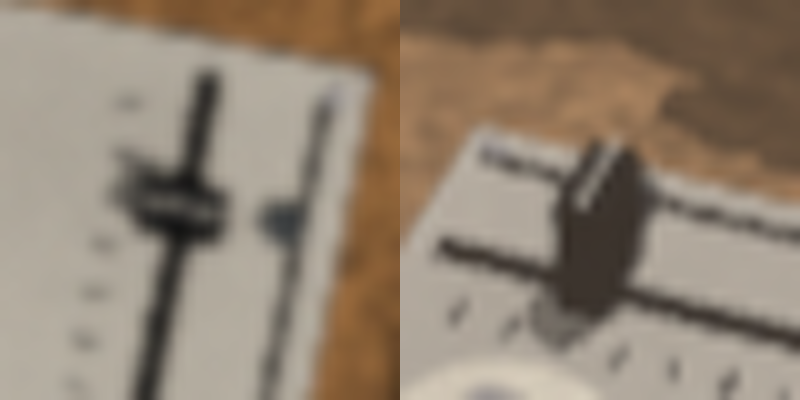

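Left panel (top view): the cap's pale line is at (180,208) and the pointer at (283,222). The cap still needs a few mm toward +x, so I refine using the plate edges and spindle as references.

```bash
python3 - <<'E'
from prof import *
xs=np.arange(-95,95,.5)
for n in("top","side"):
    p0=np.load(f"pics/{n}0.npz")["p"];p1=np.load(f"pics/{n}1.npz")["p"]
    for hy in(-143,-118,-60,100):
        s=cv2.GaussianBlur(strip(n,cv2.cvtColor(cv2.cvtColor(p0,cv2.COLOR_RGB2BGR)[:,:,:1].repeat(3,2),cv2.COLOR_BGR2RGB),[hy],.012,xs)[None],(0,0),2)[0];g=np.gradient(s)
        a=xs<-50;b=xs>50;e=xs[a][g[a].argmax()],xs[b][g[b].argmin()];print(n,"edges hy",hy,e,np.mean(e),e[1]-e[0])
    # spindle (dark steel against white plate) by profile at several heights, first picture
    x2=np.arange(-25,25,.5)
    for z in(.035,.045,.055,.065):
        hy=11 if n=="side" else 0
        print(n,"spindle z",z,dark(x2,strip(n,p0,[hy],z,x2)))
    x3=np.arange(0,30,.5)
    for hy in(-112,-105,-98):
        s=strip(n,p1,[hy],.0525,x3);k=(x3>9)&(x3<19);i=s[k].argmax();print(n,"line",hy,x3[k][i],int(s[k][i]))
E
```

```text
top edges hy -143 (np.float64(-70.5), np.float64(69.5)) -0.5 140.0
top edges hy -118 (np.float64(-70.5), np.float64(69.5)) -0.5 140.0
top edges hy -60 (np.float64(-70.5), np.float64(69.0)) -0.75 139.5
top edges hy 100 (np.float64(-70.5), np.float64(69.0)) -0.75 139.5
top spindle z 0.035 (np.float64(-7.0), np.float64(-7.12), np.float64(10.0), 82.0)
top spindle z 0.045 (np.float64(-8.0), np.float64(-7.99), np.float64(9.0), 76.0)
top spindle z 0.055 (np.float64(-8.75), np.float64(-8.59), np.float64(9.5), 69.0)
top spindle z 0.065 (np.float64(-9.0), np.float64(-9.03), np.float64(9.0), 65.0)
top line -112 13.0 82
top line -105 14.0 74
top line -98 13.0 81
side edges hy -143 (np.float64(-70.0), np.float64(69.0)) -0.5 139.0
side edges hy -118 (np.float64(-70.0), np.float64(69.0)) -0.5 139.0
side edges hy -60 (np.float64(-70.0), np.float64(69.5)) -0.25 139.5
side edges hy 100 (np.float64(-69.5), np.float64(69.5)) 0.0 139.0
side spindle z 0.035 (np.float64(-3.75), np.float64(-3.71), np.float64(23.5), 84.0)
side spindle z 0.045 (np.float64(-3.75), np.float64(-3.72), np.float64(23.5), 88.0)
side spindle z 0.055 (np.float64(-4.0), np.float64(-3.98), np.float64(23.0), 87.0)
side spindle z 0.065 (np.float64(-4.0), np.float64(-3.71), np.float64(23.0), 84.0)
side line -112 14.0 121
side line -105 14.0 112
side line -98 14.0 117
```

```bash
python3 - <<'E'
from prof import *
OO["top"]=OO["top"]-HX*.00055; OO["side"]=np.array([.5453,.1214])
xs=np.arange(-8,42,.5)
for n in("top","side"):
    p=np.load(f"pics/{n}0.npz")["p"]
    for z in(.018,.012):
        print(n,z,[(hy,)+tuple(float(v) for v in dark(xs,strip(n,p,[hy],z,xs))[::1]) for hy in range(-122,-144,-3)])
    C=cloud(n,np.load(f"pics/{n}0.npz")["d"]);h=toh(C.reshape(-1,3),OO[n]).reshape(400,640,2)
    m=(h[...,0]>5)&(h[...,0]<30)&(h[...,1]<-122)&(h[...,1]>-145)
    z=C[...,2];base=np.median(z[(abs(h[...,0])<40)&(abs(h[...,1]+75)<10)]);print(n,"plate z",base)
    k=m&(z>base+.003);print("raised",k.sum(),h[k].mean(0),h[k].min(0),h[k].max(0),z[k].mean()-base)
E
```

```text
top 0.018 [(-122, 16.0, 15.91, 8.0, 3.0), (-125, 17.5, 17.52, 8.0, 11.0), (-128, 18.25, 18.26, 9.5, 38.0), (-131, 18.5, 18.43, 11.0, 76.0), (-134, 18.0, 18.08, 13.0, 95.0), (-137, 17.75, 17.76, 14.5, 91.0), (-140, 17.5, 17.54, 15.0, 52.0), (-143, 20.0, 19.94, 8.0, 16.0)]
top 0.012 [(-122, 16.5, 16.38, 8.0, 3.0), (-125, 18.0, 17.96, 8.0, 12.0), (-128, 18.5, 18.65, 10.0, 38.0), (-131, 19.0, 18.92, 11.0, 75.0), (-134, 18.5, 18.58, 13.0, 95.0), (-137, 18.25, 18.25, 14.5, 91.0), (-140, 18.0, 18.04, 15.0, 52.0), (-143, 20.5, 20.4, 8.0, 16.0)]
top plate z 0.013043266742644999
raised 19 [  15.9087789  -135.69742199] [   7.07017946 -144.56780981] [  27.79840417 -125.70184066] 0.006278503631075398
side 0.018 [(-122, 16.25, 16.13, 7.5, 50.0), (-125, 16.25, 16.21, 9.5, 88.0), (-128, 16.0, 15.93, 13.0, 99.0), (-131, 16.0, 16.06, 13.0, 95.0), (-134, 17.0, 16.88, 15.0, 51.0), (-137, 12.75, 13.09, 6.5, 28.0), (-140, 17.25, 17.24, 13.5, 50.0), (-143, 18.25, 18.11, 12.5, 56.0)]
side 0.012 [(-122, 4.5, 4.36, 16.0, 2.0), (-125, 17.5, 17.32, 6.0, 13.0), (-128, 18.25, 18.37, 7.5, 49.0), (-131, 18.75, 18.65, 9.5, 88.0), (-134, 18.0, 18.22, 13.0, 99.0), (-137, 18.5, 18.44, 13.0, 96.0), (-140, 19.0, 19.15, 15.0, 53.0), (-143, 15.25, 15.42, 6.5, 31.0)]
side plate z 0.00963348359154631
raised 17 [  16.70603056 -135.83937362] [  10.8371408  -144.73155745] [  22.61470293 -126.98522564] 0.006667968530241847
```

send_rows(rows="0.13 0 0 0;0.27 0 0 0;0.4 0 0 0;0.53 0 0 0;0.66 0 0 0;0.78 0 0 0;0.85 0 0 0;0.85 0 0 0;0.85 0 0 0;0.85 0 0 0")

```text
clock: 29.95
tool_pos: [0.5375, 0.0171, 0.124]
eef_rot: [0.782, 0.623, -0.001, 0.0]
contact_force: [0.3, -0.1, -0.3]
opening: 0.597
finger_force: 0.0
```

send_rows(rows="0 0 0.1 0;0 0 0.2 0;0 0 0.28 0;0 0 0.32 0;0 0 0.33 0;0 0 0.33 0;0 0 0.33 0")

```text
clock: 30.53
tool_pos: [0.5384, 0.0163, 0.0257]
eef_rot: [0.783, 0.622, 0.0, 0.0]
contact_force: [0.4, -0.2, 0.4]
opening: 0.601
finger_force: 0.0
```

send_rows(rows="0 0 0 0;0 0 0 0;0 0 0 0;0 0 0 0;0 0 0 0;0 0 0 0;0 0 0 0;0 0 0 0;0 0 0 0", jaw=1)

```text
clock: 31.28
tool_pos: [0.5382, 0.0172, 0.0253]
eef_rot: [0.783, 0.622, 0.0, 0.0]
contact_force: [-1.2, -0.4, 3.2]
opening: 0.181
finger_force: 15.0
```

send_rows(rows="0 0.003 0 0;0 0.006 0 0;0 0.009 0 0;0 0.011 0 0;0 0.011 0 0;0 0.011 0 0;0 0.011 0 0")

```text
clock: 31.87
tool_pos: [0.541, 0.0165, 0.0253]
eef_rot: [0.783, 0.622, -0.0, -0.0]
contact_force: [-2.3, 0.0, 6.1]
opening: 0.18
finger_force: 15.0
```

```bash
python3 -c "
from h import *
to(18.4,-103.6,.025)"
```

```text
[0.541  0.0165 0.0253] [  18.2 -103.6] (array([-0.0002,  0.0008,  0.0011]), np.float64(-0.0003))
```

Release, move aside and check again.

send_rows(rows="0 0 0 0;0 0 0 0;0 0 0 0;0 0 0 0;0 0 0 0;0 0 0 0", jaw=-0.2)

```text
clock: 32.37
tool_pos: [0.5414, 0.0163, 0.025]
eef_rot: [0.783, 0.622, -0.0, 0.0]
contact_force: [-0.7, 0.5, 0.1]
opening: 0.588
finger_force: 0.0
```

send_rows(rows="0 0 -0.1 0;0 0 -0.2 0;0 0 -0.33 0;-0.1 0 -0.33 0;-0.24 0 -0.33 0;-0.37 0 -0.33 0;-0.5 0 -0.33 0;-0.63 0 -0.33 0;-0.75 0 -0.33 0;-0.85 0 -0.33 0")

```text
clock: 33.2
tool_pos: [0.4823, -0.2354, 0.124]
eef_rot: [0.784, 0.621, -0.001, 0.0]
contact_force: [0.1, 0.2, 0.3]
opening: 0.601
finger_force: 0.0
```

```bash
python3 - <<'E'
from prof import *
OO["top"]=OO["top"]-HX*.00055; OO["side"]=np.array([.5453,.1214])
x=np.arange(-5,42,.25);ims=[]
for n in("top","side"):
    p=np.mean([eyes.snapshot(n)[0] for _ in range(5)],0).astype(np.uint8)
    for hy in(-110,-105,-100):
        s=strip(n,p,[hy],.0525,x);k=(x>12)&(x<24);i=s[k].argmax()
        l=x[(x>3)&(x<14)][s[(x>3)&(x<14)].argmin()];r=x[(x>20)&(x<34)][s[(x>20)&(x<34)].argmin()]
        print(n,"line",hy,x[k][i],"dark each side",l,r)
    print(n,"pointer",[dark(x,strip(n,p,[hy],.018,x))[1] for hy in(-128,-131,-134)])
    u,v=map(int,proj(n,[*tow(16,-115,OO[n]),.03])[0])
    ims.append(cv2.resize(p[v-20:v+20,u-20:u+20,::-1],(400,400),interpolation=2))
cv2.imwrite("pics/g.png",np.hstack(ims))
E
```

```text
top line -110 16.25 dark each side 10.25 21.75
top line -105 17.5 dark each side 10.0 23.5
top line -100 16.75 dark each side 11.0 22.0
top pointer [np.float64(18.1), np.float64(18.37), np.float64(18.17)]
side line -110 17.75 dark each side 13.5 22.25
side line -105 18.25 dark each side 11.0 21.75
side line -100 18.25 dark each side 12.75 23.75
side pointer [np.float64(23.86), np.float64(20.75), np.float64(21.01)]
```

View pics/g.png

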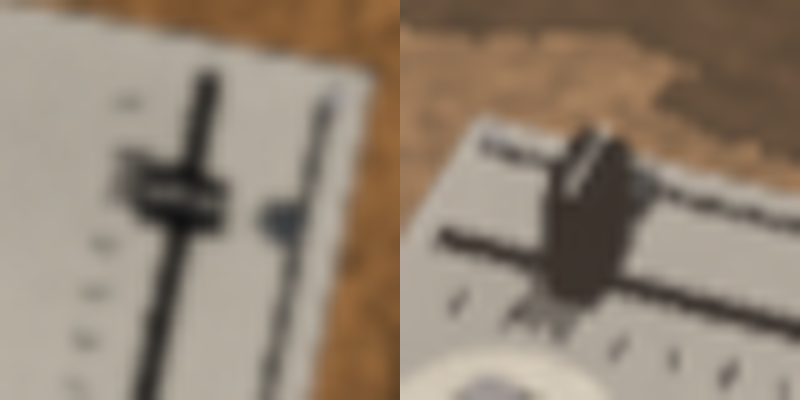

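The left panel shows the line at (180,192) and the pointer at (281,220). After correcting for the height parallax, the cap is at about 17.4 mm and the pointer about 17.8 mm, so they agree within measurement error. In the side panel the pointer sits behind the cap. I hand in.

```bash
python3 -c "
from plant import finish_job
print(finish_job())"
```

```text
the job is handed in; nothing more can be done
None
```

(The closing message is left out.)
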